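# Lock the painting panel in its studio clamp

### The arm

A 6-joint arm with a two-finger parallel gripper is mounted at the origin on the work surface. World frame = base frame: x ahead of the robot, y to its left, z up, the work surface at z = 0. Lengths are in mm, angles in rad, forces in N, time in s.
With the tool pointing down it reaches from about 250 to 725 mm from the base axis. Payload 4 kg.
Tool frame: the origin (TCP) lies where the fingers leave the gripper's body, on its centre line; the fingertips stand 73 mm ahead of it and the grasp point (between the pads) lies 54 mm ahead of it; z points along the fingers, y is the line along which they close (so a half turn about z gives the same grasp; the last joint's range is limited). The gripper opens to 85 mm and grips with 20 to 120 N. Pads are 22 mm wide; open, the fingers measure 114 mm over their backs; the gripper's body (76 mm by 85 mm) begins 54 mm behind the grasp point. The pads swing forward as they close: fully open they stand 13 mm farther back than shut.
Start: joints at [-1.14, 0.241, 0.005, 1.335, 0, 1.571], TCP at [208.797, -454.317, 303.906] pointing down, gripper open.
Joint ranges: [-2.72, 2.72], [-1.05, 1.87], [-1.09, 1.28], [-1.99, 2.15], [-1.42, 1.44], [-3.14, 3.14]. Speed limits (rad/s): [2.79, 2.79, 3.14, 3.14, 3.14, 3.14].

### API

Orientations are given as a unit quaternion [x, y, z, w].
In Python, from workcell import state, optics, ticket gives the robot as it stands. The module is installed in compiled form; this text tells all that it offers.
- The arm moves only by the shell command python3 -m creep 'ROWS' [FORCE]. ROWS is JSON, a list of rows, each a list of 7 numbers: the shift along the tool's x, y, z in m, then the turn, a rotation vector about the tool's x, y, z in degrees, then the gripper command: -1 is fully open, 1 is shut, values between are in proportion. In form: [[tx, ty, tz, wx, wy, wz, jaw], ...]. A call has 1 to 8 rows; each row is the pose to reach, as a shift and turn from the pose commanded when the call began, along the tool's axes at that moment; what a row does not reach only later rows make up. A row lasts 1/10 s, in which the tool goes at most 50 mm and 8.59 degrees, less where a joint would pass 70% of its speed; a pose out of reach is approached as far as the arm can. A call with a gripper value outside its range is refused whole. The fingers move at their own pace and stop on an object; FORCE is the grip in N (left out, the last holds). Time passes only in rows, so rows that repeat a pose let the fingers close. It gives the time, the measured TCP pose, the force and the opening at its end, in the units of the state.
- state(): the state, without advancing time (a new reading comes with each control period).
- optics.get_image(name): name is "scene" or "top" or "wrist"; returns (picture, depth): 384x512x3 uint8, red, green, blue; 384x512 float32, mm along the optical axis (not along the pixel's ray), 0 where there is no reading.
- optics.get_calibration(name): a dict with "vfov" (degrees; the focal length in pixels is half the picture's height over the tangent of half this angle, whatever the lens; pixels are square), "cx", "cy" (the principal point, pixels), "camera_from_world" (4x4, takes a point from world to camera coordinates). Camera axes: x right, y down, z forward; pixel columns grow to the right and rows downward; lengths in mm; the calibration is good to about 2 mm. The wrist camera is an equidistant fisheye: a pixel r from the principal point sees the ray r / f radians off the axis. A picture is of the moment at which its call begins: read the wrist's pose just before it. get_calibration takes no time and is no camera call; for the wrist camera it gives the pose at the moment of the call.
- ticket.close_job(): hands the job in, once; it reports no verdict.
The state is a dict: "clock": time; "joint_pos": joint angles; "dq": joint speeds; "effort": joint torques, N m; "ee_pos": TCP position; "tcp_rot": TCP orientation; "force": force on the tool from outside, world axes, zero at the start; "torque": the same for the moment, N m; "opening": finger opening in mm.
Only numpy, scipy, OpenCV 4.12 (cv2) and the standard library are available. Lean on these libraries where they do the work, as an engineer would, in place of code of your own. Each camera call takes 0.05 s, during which the arm holds its last target. There are 200 camera calls.

### The job

Clamp the small white painting panel on the plywood board: with your fingertips push the clamp's upright steel knob along the L-shaped slot as far as the corner, so that the bar slides the panel up to the wooden fence, then push the knob round the corner to the very end of the short leg so that the bar is locked. Do not lift the panel, and leave the bottles, jars, tub, brush and palette where they stand.

Things in the scene. Friction and masses are not known exactly. Their poses are not given: they have to be found in the camera images.
- clamp: The panel clamp, fixed to the table: plywood baseboard 260 (x) x 300 (y) x 18 mm, origin at the centre of its underside, z up. In its frame: a wooden fence along x at y = 122 to 142 mm, top 42 mm over the table; a steel bar lying along x that slides to +y towards the fence; over the bar's -x end an aluminium gate plate with the L-shaped slot.
- slot_corner (a point): Corner of the L-shaped slot (centre line), on top of the gate plate 46 mm above the table, at x = -100, y = 30 mm in the clamp's frame; axes as the clamp's. The slot is 13 mm wide, for the knob's 10 mm pin. The long leg runs from here 90 mm along the clamp's -y; the plate covers x = -125 to -40, y = -95 to 65 mm. Nothing but the knob stands higher than the plate within 60 mm of the slot.
- slot_end (a point): Where the pin stands at the end of the slot's short locking leg: 35 mm from the corner along the clamp's +x, at x = -65, y = 30 mm in the clamp's frame, on top of the gate plate.
- knob_top (a point): Centre of the top face of the clamp's knob, an upright dark steel cylinder, 22 mm in diameter, 48 to 93 mm above the table (2 mm clear of the gate plate), its pin in the slot below. It only slides and cannot be lifted out. Friction keeps it where it is left; no spring. About 3 to 6 N on its side moves it.
- bar (a joint): Travel of the clamp bar (and with it the knob) along the clamp's +y, m: 0 = fully open, 0.090 = fully forward, with the pin at the corner of the slot. At value q the knob is at y = -60 mm + q in the clamp's frame, and the bar's pushing face at y = -50 mm + q; the bar is 20 mm wide, 240 mm long, its top 38.5 mm above the table.
- knob (a joint): Travel of the knob along the bar, in the clamp's +x, m: 0 = in the long leg (knob at x = -100 mm), 0.035 = at the end of the locking leg (x = -65 mm). It can move off 0 (by more than 1.5 mm) only when the bar is fully forward, and then the bar is locked.
- panel: Small white-primed painting panel, 130 (x) x 80 (y) x 12 mm, lying loose on the clamp's board between bar and fence, a little askew; origin at the centre of its underside, 18 mm above the table. The advancing bar pushes it square against the fence; fully forward the bar leaves it 2 mm of play. It is not to be lifted.
- ink_a: Dropper ink bottle, brown glass with paper label and black dropper cap, 35 mm diameter, 84 mm tall, loose; origin at the centre of its underside. A bystander, on the clamp's board behind the bar.
- ink_b: Dropper ink bottle, brown glass with paper label and black dropper cap, 35 mm diameter, 84 mm tall, loose; origin at the centre of its underside. A bystander, on the clamp's board behind the bar.
- ink_c: Dropper ink bottle, brown glass with paper label and black dropper cap, 35 mm diameter, 84 mm tall, loose; origin at the centre of its underside. A bystander, on the table beside the clamp.
- jar_a: Open glass jar, 76 mm across the rim, 100 mm tall, loose on the table; origin at the centre of its underside. A bystander.
- jar_b: Open glass jar, 68 mm across the rim, 85 mm tall, loose on the table beside the clamp; origin at the centre of its underside. A bystander.
- tub: Grey plastic water tub, 96 mm across the rim, 120 mm tall, loose on the table; origin at the centre of its underside. A bystander.
- brush: Paint brush 200 mm long, lying loose on the table in front (-x) of the clamp; origin on its underside. A bystander.
- palette: Flat black paint palette, 120 x 180 x 18 mm, with six wells, loose on the table beside the clamp; origin at the centre of its underside. A bystander.

How it is judged:
By the outcome, as a careful person would: the job done as asked, in the order asked, and still so for the second after the job is handed in, with the robot touching nothing.
It also fails if it takes over 35 s, if anything falls off the work surface, if the arm or the gripper's body presses on something with over 40 N, if the wrist force passes 120 N, or if a joint passes its speed limit or range.

## Working session

There is one attempt and no reset: what is moved stays moved. The work goes in short steps, Python scripts to look and compute and a shell command to move; the robot and the scene stay as the last step left them, time stands still between calls to the robot, and variables do not carry over. Pictures are saved under pics/ and viewed, on a budget of 10 in all, crops included, one or two more only if the job needs it, and the job is handed in when it is done.

```bash
mkdir -p pics
cat > h.py <<'E'
import numpy as np, cv2
from workcell import state, optics, ticket
def f(c): return 192/np.tan(np.radians(c['vfov'])/2)
def world(name,u,v,d,c=None):
    c=c or optics.get_calibration(name); F=f(c)
    p=np.array([(u-c['cx'])/F*d,(v-c['cy'])/F*d,d,1.])
    return (np.linalg.inv(c['camera_from_world'])@p)[:3]
def plane(name,u,v,z):
    a=world(name,u,v,1.);b=world(name,u,v,1000.);return a+(b-a)*(z-a[2])/(b[2]-a[2])
E
python3 - <<'E'
from h import *
s=state();print({k:np.round(s[k],3) for k in('clock','ee_pos','tcp_rot','force','opening')})
for n in('scene','top'):
    p,d=optics.get_image(n);np.savez('pics/'+n,p=p,d=d)
    cv2.imwrite(f'pics/{n}.png',cv2.resize(p[:,:,::-1],(800,600),interpolation=cv2.INTER_CUBIC))
    c=optics.get_calibration(n);print(n,f(c),np.round(np.linalg.inv(c['camera_from_world']),2))
E
```

```text
{'clock': np.float64(0.0), 'ee_pos': array([ 208.586, -453.878,  303.012]), 'tcp_rot': array([ 0.977,  0.214, -0.   , -0.001]), 'force': array([-0.244, -0.707, -0.14 ]), 'opening': np.float64(85.566)}
scene 431.8570101553058 [[ 7.10000e-01  4.40000e-01 -5.60000e-01  1.22152e+03]
 [ 7.10000e-01 -4.50000e-01  5.40000e-01 -5.32180e+02]
 [-1.00000e-02 -7.80000e-01 -6.30000e-01  7.48750e+02]
 [ 0.00000e+00  0.00000e+00  0.00000e+00  1.00000e+00]]
top 393.5639495677821 [[ 1.00000e-02 -9.80000e-01  1.90000e-01  4.28200e+02]
 [-1.00000e+00 -1.00000e-02  0.00000e+00  5.99700e+01]
 [ 0.00000e+00 -1.90000e-01 -9.80000e-01  1.07955e+03]
 [ 0.00000e+00  0.00000e+00  0.00000e+00  1.00000e+00]]
```

View pics/top.png

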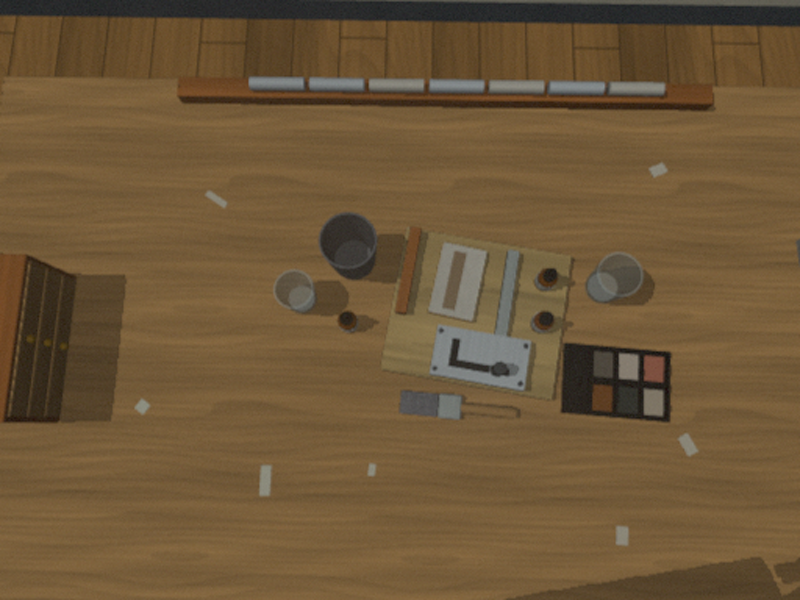

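View pics/scene.png

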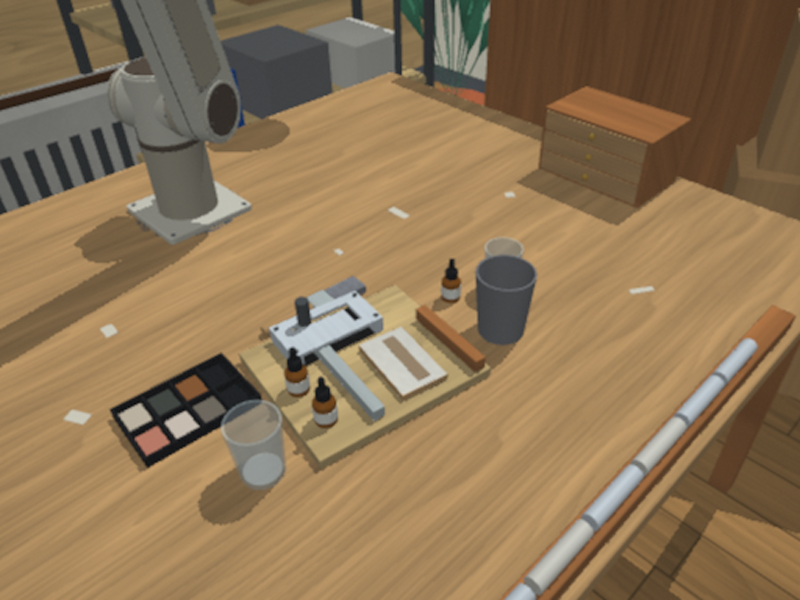

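The top view, in 800x600 pixels, shows the gate plate at about (440,326), (531,340), (523,388), (431,374). The knob is at (499,369), the slot corner at (452,364) and the short leg's end at (455,342). The scene view confirms this, with the knob top at (302,302). Next I'll fit the clamp pose.

Run:
```python
from h import *
z=np.load('pics/top.npz');p,d=z['p'],z['d']
src=np.array([[-40,65],[-40,-95],[-125,-95],[-125,65]],float)
uv=np.array([[440,326],[531,340],[523,388],[431,374]])/1.5625
# refine plate by height mask
v,u=np.mgrid[190:265,260:350];W=np.array([world('top',a,b,d[b,a]) for a,b in zip(u.ravel(),v.ravel())])
h=W[:,2];print('plate z',np.median(h[(h>40)&(h<52)]))
m=np.zeros(p.shape[:2],np.uint8);ok=(h>42.5)&(h<54);m[v.ravel()[ok],u.ravel()[ok]]=255
m=cv2.morphologyEx(m,cv2.MORPH_OPEN,np.ones((3,3)));m=cv2.morphologyEx(m,cv2.MORPH_CLOSE,np.ones((11,11)))
n,l,st,cc=cv2.connectedComponentsWithStats(m);i=1+st[1:,4].argmax();print(st[i])
ys,xs=np.nonzero(l==i);P=np.array([plane('top',a,b,46)[:2] for a,b in zip(xs,ys)],np.float32)
print('rect',cv2.minAreaRect(P),P.mean(0))
def fit(D):
    H=src-src.mean(0);E=D-D.mean(0);a=np.arctan2((H[:,0]*E[:,1]-H[:,1]*E[:,0]).sum(),(H*E).sum())
    R=np.array([[np.cos(a),-np.sin(a)],[np.sin(a),np.cos(a)]]);t=D.mean(0)-R@src.mean(0);return a,R,t,D-(src@R.T+t)
D=np.array([plane('top',a,b,46)[:2] for a,b in uv]);a,R,t,r=fit(D)
print('yaw',np.degrees(a),t,np.round(r,1))
for n,q in(('corner',[-100,30]),('end',[-65,30]),('knob0',[-100,-60])):print(n,R@q+t)
# knob top: blobs h 85..97 in both views
for n,(a0,a1,b0,b1) in(('top',(290,350,215,255)),('scene',(170,220,175,225))):
    d=np.load(f'pics/{n}.npz')['d'];v,u=np.mgrid[b0:b1,a0:a1]
    W=np.array([world(n,x,y,d[y,x]) for x,y in zip(u.ravel(),v.ravel())]);k=(W[:,2]>70)&(W[:,2]<110)&(np.hypot(*(W[:,:2]-(R@[-100,-60]+t)).T)<40)
    print(n,k.sum(),W[k].mean(0),W[k].min(0),W[k].max(0))
im=cv2.resize(p[175:275,250:370,::-1],None,fx=6,fy=6,interpolation=cv2.INTER_CUBIC);cv2.imwrite('pics/crop.png',im)
```

```text
Traceback (most recent call last):
  File "h.py", line 5, in world
    c=c or optics.get_calibration(name); F=f(c)
           ~~~~~~~~~~~~~~~~~~~~~~^^^^^^
ValueError: time passes only in moves, steps and waits
```

```bash
sed -i 's/    c=c or optics.get_calibration(name); F=f(c)/    if name not in C: C[name]=optics.get_calibration(name)\n    c=c or C[name]; F=f(c)/; 1a C={}' h.py
cat > m.py <<'E'
from h import *
z=np.load('pics/top.npz');p,d=z['p'],z['d']
im=cv2.resize(p[175:275,250:370,::-1],None,fx=6,fy=6,interpolation=cv2.INTER_CUBIC);cv2.imwrite('pics/crop.png',im)
src=np.array([[-40,65],[-40,-95],[-125,-95],[-125,65]],float)
uv=np.array([[440,326],[531,340],[523,388],[431,374]])/1.5625
v,u=np.mgrid[190:265,260:350];W=np.array([world('top',a,b,d[b,a]) for a,b in zip(u.ravel(),v.ravel())])
h=W[:,2];print('plate z',np.median(h[(h>40)&(h<52)]))
m=np.zeros(p.shape[:2],np.uint8);ok=(h>42.5)&(h<54);m[v.ravel()[ok],u.ravel()[ok]]=255
m=cv2.morphologyEx(m,cv2.MORPH_OPEN,np.ones((3,3)));m=cv2.morphologyEx(m,cv2.MORPH_CLOSE,np.ones((11,11)))
n,l,st,cc=cv2.connectedComponentsWithStats(m);i=1+st[1:,4].argmax();print(st[i])
ys,xs=np.nonzero(l==i);P=np.array([plane('top',a,b,46)[:2] for a,b in zip(xs,ys)],np.float32)
print('rect',cv2.minAreaRect(P),P.mean(0))
def fit(D):
    H=src-src.mean(0);E=D-D.mean(0);a=np.arctan2((H[:,0]*E[:,1]-H[:,1]*E[:,0]).sum(),(H*E).sum())
    R=np.array([[np.cos(a),-np.sin(a)],[np.sin(a),np.cos(a)]]);t=D.mean(0)-R@src.mean(0);return a,R,t,D-(src@R.T+t)
D=np.array([plane('top',a,b,46)[:2] for a,b in uv]);a,R,t,r=fit(D)
print('yaw',np.degrees(a),t,np.round(r,1))
for n,q in(('corner',[-100,30]),('end',[-65,30]),('knob0',[-100,-60])):print(n,R@q+t)
for n,(a0,a1,b0,b1) in(('top',(290,350,215,255)),('scene',(170,220,175,225))):
    d=np.load(f'pics/{n}.npz')['d'];v,u=np.mgrid[b0:b1,a0:a1]
    W=np.array([world(n,x,y,d[y,x]) for x,y in zip(u.ravel(),v.ravel())]);k=(W[:,2]>70)&(W[:,2]<110)&(np.hypot(*(W[:,:2]-(R@[-100,-60]+t)).T)<40)
    print(n,k.sum(),W[k].mean(0),W[k].min(0),W[k].max(0))
E
python3 m.py
```

```text
plate z 46.22607130415281
[ 276  208   63   42 1944]
rect ((538.645263671875, -61.917205810546875), (159.9619598388672, 85.43209838867188), 80.69920349121094) [538.2717  -62.08514]
yaw -8.448568655900766 [623.30144441 -62.00156813] [[-2.3 -3.3]
 [-0.5  0.8]
 [ 2.7  3.5]
 [ 0.2 -1.1]]
corner [528.79427682 -17.63496723]
end [563.41446191 -22.77722202]
knob0 [ 515.57133595 -106.65830032]
top 69 [515.72258566 -86.56941437  90.6729807 ] [506.30097844 -96.92943678  70.00764814] [525.96557399 -77.13655325  96.49294109]
scene 103 [522.95171524 -91.01950843  85.82928625] [ 507.34823255 -100.40041716   70.05023218] [530.28988358 -79.23508461  96.27998815]
```

View pics/crop.png

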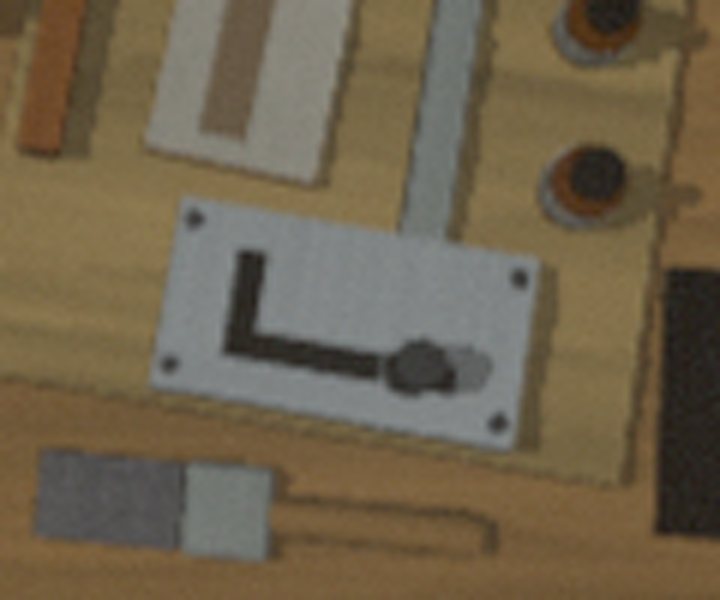

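The plate rectangle fits the stated 160x85 mm almost exactly, giving a clamp yaw of about -9.3°. That puts the corner at (529,-15), the slot end at (563,-20) and the knob at about (516,-87), so the bar is already about 17 mm forward. I'll move to a point behind the knob (508,-136), fingers shut and aligned with the clamp.

```bash
python3 -m creep '[[0.405,-0.163,0,0,0,34,1],[0.405,-0.163,0,0,0,34,1],[0.405,-0.163,0,0,0,34,1],[0.405,-0.163,0,0,0,34,1],[0.405,-0.163,0,0,0,34,1],[0.405,-0.163,0,0,0,34,1],[0.405,-0.163,0,0,0,34,1],[0.405,-0.163,0,0,0,34,1]]' 30; python3 -c "
from h import *
s=state();print({k:np.round(s[k],3) for k in('clock','ee_pos','tcp_rot','force','opening','joint_pos')})"
```

```text
clock: 0.9
ee_pos: [467.2, -180.5, 303.6]
tcp_rot: [0.997, -0.081, -0.0, 0.0]
force: [1.0, -1.1, -0.9]
opening: -0.1
{'clock': np.float64(0.9), 'ee_pos': array([ 467.167, -180.518,  303.609]), 'tcp_rot': array([ 0.997, -0.081, -0.   ,  0.   ]), 'force': array([ 0.954, -1.109, -0.91 ]), 'opening': np.float64(-0.11), 'joint_pos': array([-0.369,  0.243,  0.007,  1.336, -0.   ,  2.936])}
```

Joint 6 would run out of range near the corner at this yaw. I'll turn the tool back by 90°, so tool x is clamp +y and tool y is clamp +x.

```bash
python3 -m creep '[[0.034,-0.051,0,0,0,-90,1],[0.034,-0.051,0,0,0,-90,1],[0.034,-0.051,0,0,0,-90,1],[0.034,-0.051,0,0,0,-90,1],[0.034,-0.051,0.02,0,0,-90,1],[0.034,-0.051,0.04,0,0,-90,1],[0.034,-0.051,0.06,0,0,-90,1],[0.034,-0.051,0.08,0,0,-90,1]]'; python3 -m creep '[[0,0,0.02,0,0,-21.3,1],[0,0,0.03,0,0,-21.3,1],[0,0,0.03,0,0,-21.3,1],[0,0,0.03,0,0,-21.3,1]]'
python3 - <<'E'
from h import *
s=state();print({k:np.round(s[k],3) for k in('clock','ee_pos','tcp_rot','force','joint_pos')})
r=s['tcp_rot'];print('yaw',2*np.degrees(np.arctan2(r[1],r[0])))
p,d=optics.get_image('wrist');cv2.imwrite('pics/w1.png',p[:,:,::-1])
p,d=optics.get_image('scene');cv2.imwrite('pics/s1.png',cv2.resize(p[120:320,100:360,::-1],None,fx=3,fy=3,interpolation=cv2.INTER_CUBIC))
E
```

```text
clock: 1.7
ee_pos: [507.8, -137.3, 222.7]
tcp_rot: [0.867, 0.498, -0.0, -0.0]
force: [0.5, -0.1, 0.4]
opening: -0.5
clock: 2.1
ee_pos: [507.5, -137.3, 192.9]
tcp_rot: [0.762, 0.648, -0.001, -0.001]
force: [0.8, 0.2, -0.2]
opening: -0.4
{'clock': np.float64(2.1), 'ee_pos': array([ 507.506, -137.303,  192.878]), 'tcp_rot': array([ 0.762,  0.648, -0.001, -0.001]), 'force': array([ 0.817,  0.245, -0.155]), 'joint_pos': array([-0.264,  0.367, -0.12 ,  1.086,  0.   ,  1.468])}
yaw 80.72572970532194
```

View pics/s1.png

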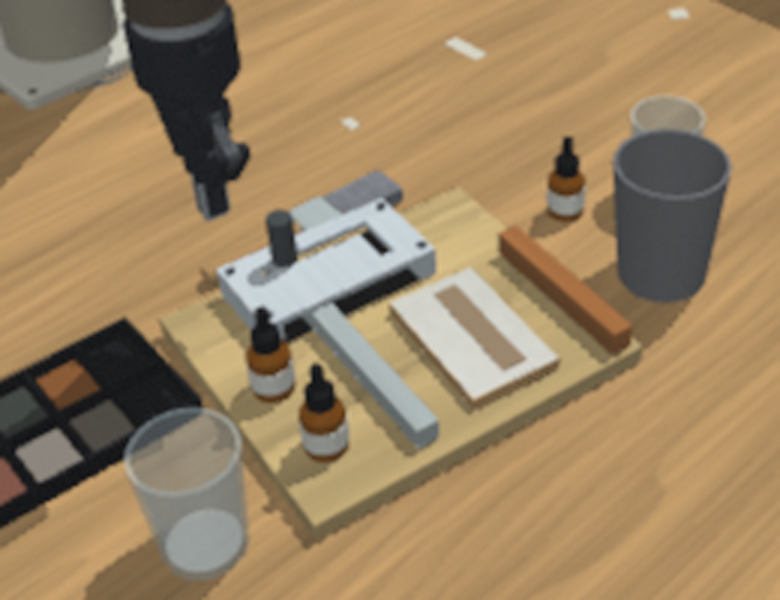

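View pics/w1.png

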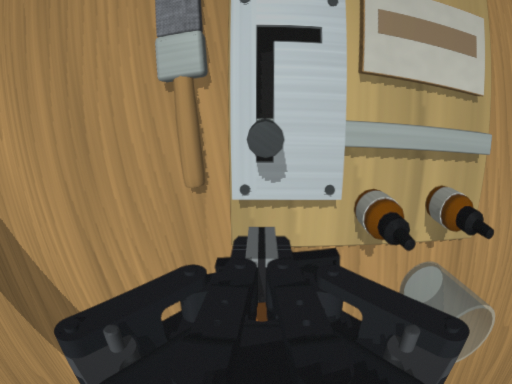

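The wrist view shows the shut fingertips at column 262 in line with the knob at (265,138), tips about 25 mm short of it, with the bottles well clear to the right. Next I'll descend and push along the long leg.

```bash
python3 -m creep '[[0,0,0.025,0,0,0,1],[0,0,0.05,0,0,0,1],[0,0,0.05,0,0,0,1],[0.01,0,0.05,0,0,0,1],[0.02,0,0.05,0,0,0,1],[0.03,0,0.05,0,0,0,1],[0.04,0,0.05,0,0,0,1],[0.05,0,0.05,0,0,0,1]]'; python3 -m creep '[[0.01,0,0,0,0,0,1],[0.02,0,0,0,0,0,1],[0.03,0,0,0,0,0,1],[0.036,0,0,0,0,0,1],[0.042,0,0,0,0,0,1],[0.045,0,0,0,0,0,1],[0.048,0,0,0,0,0,1],[0.048,0,0,0,0,0,1]]'
python3 - <<'E'
from h import *
p,d=optics.get_image('wrist');cv2.imwrite('pics/w2.png',p[:,:,::-1])
E
```

```text
clock: 3.0
ee_pos: [517.1, -87.6, 145.1]
tcp_rot: [0.762, 0.648, 0.0, 0.001]
force: [0.3, -3.2, 2.0]
opening: 0.1
clock: 3.8
ee_pos: [523.7, -40.3, 143.7]
tcp_rot: [0.762, 0.648, 0.0, -0.001]
force: [0.4, -1.3, 0.9]
opening: 0.0
```

View pics/w2.png

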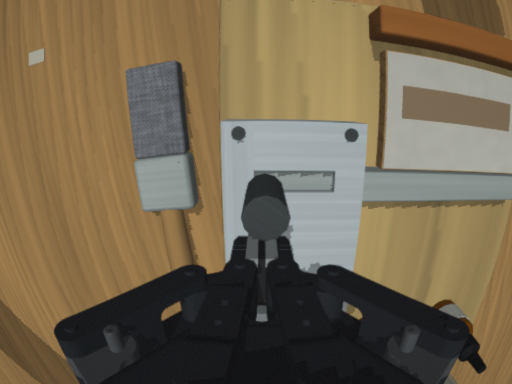

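The knob touches the tips at (265,215), and the bar and panel have come along. The panel is nearly at the fence, and a few mm remain to the corner. I'll creep on until the force rises.

```bash
python3 -m creep '[[0.002,0,0,0,0,0,1],[0.003,0,0,0,0,0,1],[0.004,0,0,0,0,0,1],[0.004,0,0,0,0,0,1]]'; python3 -m creep '[[0.001,0,0,0,0,0,1],[0.002,0,0,0,0,0,1],[0.002,0,0,0,0,0,1]]';python3 -m creep '[[0.001,0,0,0,0,0,1],[0.002,0,0,0,0,0,1],[0.002,0,0,0,0,0,1]]'
```

```text
clock: 4.25
ee_pos: [523.9, -36.8, 143.5]
tcp_rot: [0.762, 0.648, -0.001, -0.001]
force: [-0.4, -2.5, -0.6]
opening: 0.3
clock: 4.55
ee_pos: [524.3, -34.7, 143.6]
tcp_rot: [0.762, 0.648, -0.001, -0.0]
force: [-1.8, -3.4, -0.6]
opening: 0.2
clock: 4.85
ee_pos: [524.4, -34.2, 143.6]
tcp_rot: [0.762, 0.647, -0.002, 0.001]
force: [-2.8, -7.6, -0.2]
opening: 0.1
```

```bash
python3 -m creep '[[0.001,0,0,0,0,0,1],[0.002,0,0,0,0,0,1],[0.002,0,0,0,0,0,1]]';python3 -m creep '[[0.001,0,0,0,0,0,1],[0.002,0,0,0,0,0,1],[0.002,0,0,0,0,0,1]]'
```

```text
clock: 5.15
ee_pos: [524.5, -33.7, 143.7]
tcp_rot: [0.763, 0.647, -0.003, 0.002]
force: [-3.9, -12.4, 0.4]
opening: 0.0
clock: 5.45
ee_pos: [524.5, -33.2, 143.7]
tcp_rot: [0.763, 0.646, -0.005, 0.003]
force: [-4.7, -15.8, 1.3]
opening: -0.1
```

The force rises against a hard stop at tool y ≈ -34, so the knob is at the corner, about (528,-12). I'll back off, lift, and turn -90° so the slim side of the fingers faces the knob again. Then I'll go to its -x side.

```bash
python3 -m creep '[[-0.03,0,0,0,0,0,1],[-0.03,0,0,0,0,0,1],[-0.03,0,-0.03,0,0,0,1],[-0.03,0,-0.06,0,0,0,1],[-0.03,-0.04,-0.06,0,0,-10,1],[-0.01,-0.055,-0.06,0,0,-20,1],[0.016,-0.055,-0.06,0,0,-28,1],[0.016,-0.055,-0.06,0,0,-36,1]]'; python3 -m creep '[[0,0,0,0,0,-54,1],[0,0,0,0,0,-54,1],[0,0,0,0,0,-54,1],[0,0,0,0,0,-54,1],[0,0,0,0,0,-54,1],[0,0,0,0,0,-54,1],[0,0,0,0,0,-54,1],[0,0,0,0,0,-54,1]]'
python3 - <<'E'
from h import *
s=state();r=s['tcp_rot'];print('yaw',2*np.degrees(np.arctan2(r[1],r[0])),s['joint_pos'],s['clock'])
p,d=optics.get_image('wrist');cv2.imwrite('pics/w3.png',p[:,:,::-1])
p,d=optics.get_image('top');np.savez('pics/top3',p=p,d=d)
E
```

```text
clock: 6.25
ee_pos: [474.6, -1.0, 204.7]
tcp_rot: [0.532, 0.847, 0.002, 0.0]
force: [0.2, -0.7, -0.6]
opening: -0.4
clock: 7.05
ee_pos: [474.6, -3.1, 204.3]
tcp_rot: [0.094, 0.996, 0.001, 0.001]
force: [-0.9, 0.1, -0.0]
opening: 0.1
yaw 169.16344270207645 [-0.00752811  0.26029192 -0.24030106  1.06889725  0.00192728  0.18160675] 7.05
```

View pics/w3.png

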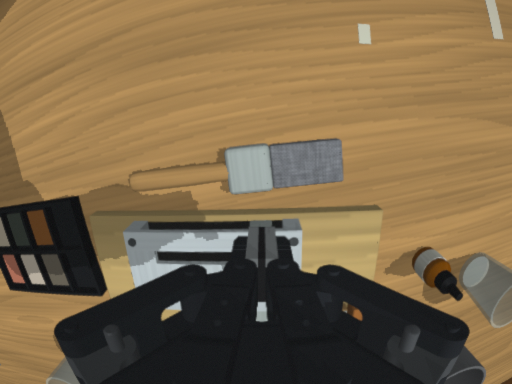

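The view now looks toward -x. The tips, at (262,228), stand in front of the plate in line with the knob, which is hidden behind them. The brush at (285,165) lies clear below. I'll correct the yaw by 1.5°, descend and push in tool -x.

```bash
python3 -m creep '[[0,0,0.03,0,0,-1.5,1],[0,0,0.06,0,0,-1.5,1],[0,0,0.06,0,0,-1.5,1]]'; python3 -m creep '[[-0.01,0,0,0,0,0,1],[-0.02,0,0,0,0,0,1],[-0.03,0,0,0,0,0,1],[-0.036,0,0,0,0,0,1],[-0.042,0,0,0,0,0,1],[-0.042,0,0,0,0,0,1]]';  python3 -m creep '[[-0.005,0,0,0,0,0,1],[-0.01,0,0,0,0,0,1],[-0.015,0,0,0,0,0,1],[-0.018,0,0,0,0,0,1],[-0.02,0,0,0,0,0,1],[-0.02,0,0,0,0,0,1]]'
```

```text
clock: 7.45
ee_pos: [471.4, -3.8, 140.7]
tcp_rot: [0.082, 0.997, 0.0, -0.004]
force: [-1.0, 0.6, 0.3]
opening: 0.4
clock: 8.05
ee_pos: [516.5, -11.3, 144.2]
tcp_rot: [0.082, 0.997, 0.0, 0.001]
force: [0.5, -1.4, 0.2]
opening: -0.1
clock: 8.65
ee_pos: [535.7, -14.5, 143.9]
tcp_rot: [0.082, 0.997, -0.0, 0.0]
force: [-1.7, 0.0, 0.0]
opening: 0.2
```

```bash
python3 -m creep '[[-0.002,0,0,0,0,0,1],[-0.004,0,0,0,0,0,1],[-0.004,0,0,0,0,0,1]]';python3 -m creep '[[-0.002,0,0,0,0,0,1],[-0.003,0,0,0,0,0,1],[-0.003,0,0,0,0,0,1]]'; python3 -m creep '[[-0.001,0,0,0,0,0,1],[-0.002,0,0,0,0,0,1],[-0.002,0,0,0,0,0,1]]'; python3 -m creep '[[-0.001,0,0,0,0,0,1],[-0.002,0,0,0,0,0,1],[-0.002,0,0,0,0,0,1]]'
```

```text
clock: 8.95
ee_pos: [539.4, -15.1, 143.9]
tcp_rot: [0.082, 0.997, -0.0, 0.0]
force: [-1.0, -0.3, 0.8]
opening: -0.2
clock: 9.25
ee_pos: [542.3, -15.6, 143.9]
tcp_rot: [0.082, 0.997, -0.0, 0.0]
force: [-1.9, -0.4, -0.3]
opening: 0.4
clock: 9.55
ee_pos: [543.1, -15.7, 143.8]
tcp_rot: [0.082, 0.997, 0.0, -0.001]
force: [-5.7, 0.5, 3.3]
opening: 0.1
clock: 9.85
ee_pos: [543.5, -15.8, 143.8]
tcp_rot: [0.082, 0.997, 0.0, -0.003]
force: [-10.5, 1.6, 7.8]
opening: 0.3
```

Hard stop reached. One more nudge, then I'll retreat, lift and check.

```bash
python3 -m creep '[[-0.001,0,0,0,0,0,1],[-0.002,0,0,0,0,0,1],[-0.002,0,0,0,0,0,1]]';python3 -m creep '[[0.02,0,0,0,0,0,1],[0.04,0,0,0,0,0,1],[0.05,0,-0.04,0,0,0,1],[0.09,0,-0.08,0,0,0,1],[0.14,0,-0.12,0,0,0,1],[0.19,0,-0.15,0,0,0,1],[0.22,0,-0.15,0,0,0,1],[0.22,0,-0.15,0,0,0,1]]'
python3 - <<'E'
from h import *
for n in('scene','top'):
    p,d=optics.get_image(n);np.savez('pics/f'+n,p=p,d=d)
a=np.load('pics/ftop.npz')['p'][120:280,165:435,::-1];b=np.load('pics/fscene.npz')['p'][120:320,60:380,::-1]
cv2.imwrite('pics/f.png',np.vstack([cv2.resize(a,(540,320)),cv2.resize(b,(540,280))]) if 0 else cv2.resize(a,(790,468),interpolation=cv2.INTER_CUBIC))
cv2.imwrite('pics/f2.png',cv2.resize(b,(800,500),interpolation=cv2.INTER_CUBIC))
E
```

```text
clock: 10.15
ee_pos: [543.9, -15.8, 143.8]
tcp_rot: [0.082, 0.997, 0.0, -0.005]
force: [-14.4, 2.7, 11.9]
opening: 0.1
clock: 10.95
ee_pos: [328.3, 19.7, 296.1]
tcp_rot: [0.081, 0.997, 0.0, 0.002]
force: [1.3, -0.3, -0.3]
opening: 0.0
```

View pics/f.png

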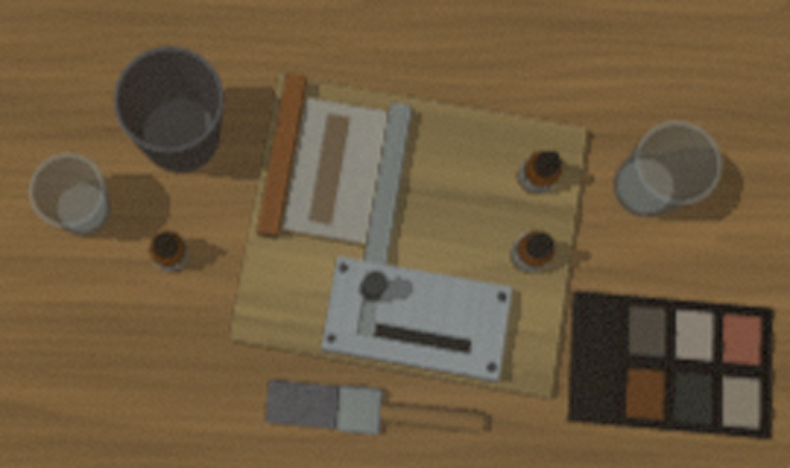

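View pics/f2.png

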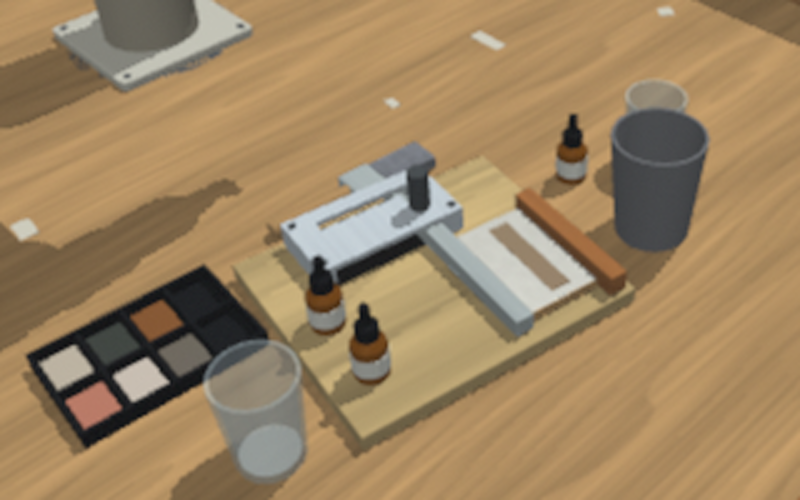

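The final pictures show the panel square against the fence, with the bar behind it. The knob stands at the inner end of the short leg, top view (373,286), and the bystanders look unmoved. One numeric check follows.

Run:
```python
from h import *
d=np.load('pics/ftop.npz')['d'];v,u=np.mgrid[190:250,260:350]
W=np.array([world('top',x,y,d[y,x]) for x,y in zip(u.ravel(),v.ravel())]);k=(W[:,2]>70)&(W[:,2]<110)
k&=np.hypot(W[:,0]-563,W[:,1]+20)<35
m=W[k].mean(0);a=np.radians(-9.3);R=np.array([[np.cos(a),-np.sin(a)],[np.sin(a),np.cos(a)]])
print(m,'clamp xy',R.T@(m[:2]-[538.6,-61.9])+[-82.5,-15])
p0=np.load('pics/top.npz')['p'].astype(int);p1=np.load('pics/ftop.npz')['p'].astype(int);D=np.abs(p1-p0).max(2)
for n,(x,y) in dict(ink_a=(350,178),ink_b=(347,206),ink_c=(222,205),jar_a=(393,178),jar_b=(189,187),tub=(223,157),brush=(290,259),pal=(394,244)).items():print(n,D[y-12:y+12,x-12:x+12].mean())
```

```text
[562.00841674 -19.35335837  91.21414401] clamp xy [-66.27496999  30.7702861 ]
ink_a 3.9756944444444446
ink_b 3.7604166666666665
ink_c 3.9097222222222223
jar_a 3.4253472222222223
jar_b 3.4131944444444446
tub 3.845486111111111
brush 3.25
pal 4.394097222222222
```

```bash
python3 -c "
from workcell import ticket
print(ticket.close_job())"
```

```text
the job is handed in; nothing more can be done
None
```

The panel is clamped and the job is handed in at about 11 s on the robot's clock. With shut fingertips I pushed the knob along the long leg to the corner stop. Then I went round to its other side, pushed it to the end of the locking leg, and backed well clear.

- **Force:** Both pushes ended against a hard stop, at about 16 N at the corner and about 19 N (14 N sideways) at the slot end.
- **Knob position:** The last top view puts it at (-66.3, 30.8) mm in the clamp's frame, against a nominal (-65, 30). The same method read -101.2 mm before the move, where -100 is nominal, so the travel along the locking leg is about 35 mm.
- **Panel:** It lies square between the bar and the fence and was not lifted.
- **Bystanders:** The bottles, jars, tub, brush and palette show only image noise between the first and last pictures.

No check failed. One thing disagreed: my hand-picked plate corners gave a clamp yaw of -8.4°. The plate outline fitted from the depth image gave -9.3°, which I used, and the pushes confirmed it. At the start the bar was already about 17 mm forward of fully open.

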